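# Pump the one-hand ratchet clamp until it holds the herb jar, and keep it gripped

### The job

The glass herb jar stands loosely on the clamp board and must be held fast so that its lid can be unscrewed. Squeeze the two black grips together and let them open again, over and over, so that the ratchet walks the rubber pad up to the jar and presses it snugly against the wooden stop block; move the jar only in this way, do not push the jaw or its bar directly, leave the things standing around alone, and do not squash the sprung pad by more than 10 mm. Finish while still holding the grips squeezed, with the jar firmly but gently clamped.

Things in the scene. Friction and masses are not known exactly. Their poses are not given: they have to be found in the camera images.
- jar: The thing to clamp: a glass herb jar, round, 46 mm in diameter, 98 mm tall, white screw lid, about 0.11 kg. Origin at the centre of its underside, z up. It starts standing on the board between the pad and the stop block, 5 to 22 mm clear of the block and about on the board's centre line.
- board: Wooden clamp board, fixed, 246 x 84 mm, 8 mm thick (the jar stands on its top). Origin on its underside, straight below the middle between the two squeeze grips; x runs along the board from the grips to the stop block, z up. It spans x -60 to +186 mm, y +-42 mm. The ratchet bar runs along its middle, below 76 mm.
- stop: Wooden stop block fixed at the far end of the board: flat face towards the pad at board x = 164 mm, 66 mm wide (y +-33 mm), up to 68 mm above the worktop. Its frame is the board's frame. The jar, pressed against it, stands with its centre at board x = 141 mm.
- squeeze (a point): Point midway between the two squeeze grips, at their height, 115 mm above the worktop. It has the board's axes.
- grip_rear: Black round cross bar (14 mm in diameter, 44 mm long along the board's y) on top of the rear lever. Frame at the lever's pivot, 20 mm above the worktop at board x = -20 mm; the bar is 95 mm above that, its centre at board x = -28 mm when open. Taken from above together with grip_front, fingers closing along the board's x.
- grip_front: The like bar on the front lever: pivot at board x = +20 mm, bar centre at +28 mm when open. The levers are geared together and move symmetrically, so the middle stays put. Over the outsides the pair measures 70 mm open, 38 mm fully squeezed; springs open them when let go. Nothing else near them stands above 95 mm.
- lever_rear (a joint): Squeeze of the grips, rad: 0 open, 0.17 fully squeezed. Ratchet teeth of 5 mm: a full squeeze (over 0.16) from fully open (under 0.01) walks the carriage 10 to 11 mm; on opening it stays. Each grip takes about 9.5 to 11 N while the pad is free, 12 N at 2 mm of pad squash, 17 N at 10 mm.
- carriage (a joint): How far the jaw with its bar and pad has been walked towards the stop block, m. Starts between 0 and 0.014, stays where it is left; the pad's face is at board x = 78 mm + this value, and meets the jar that stands against the block at about 0.040.
- pad (a joint): How far the sprung rubber pad is squashed back towards the jaw plate, m: 0 free, 0.014 at its stop, 2 N per mm. A snug clamp is 0.002 to 0.010; more than 0.010 counts as crushing.
- salt_shaker: Bystander behind the board: glass salt shaker with a domed top, 44 mm in diameter, 90 mm tall, origin at the centre of its underside. Leave alone.
- shaker: Bystander behind the board: plain steel shaker, 38 mm in diameter, 88 mm tall, origin at the centre of its underside. Leave alone.
- jaw: The steel ratchet bar (139 mm long, at 60 to 74 mm above the worktop) with the aluminium jaw plate (52 mm wide, up to 76 mm) on its end, which carries the sprung rubber pad. Its frame is the board's frame moved along x by joint carriage. Not to be pushed directly.
- tall_jar: Bystander behind the board: another herb jar with a green lid, 46 mm in diameter, 106 mm tall, origin at the centre of its underside. Leave alone.
Things that resemble listed ones, but are neither listed nor needed, are in the scene too. Leave any pink look-alike of the jar alone.

How it is judged:
By the outcome, as a careful person would: the job done as asked, in the order asked, and still so for the second after the job is handed in, while the arm keeps its last pose, push and grip.
It also fails if it takes over 48 s, if anything falls off the work surface, if the arm or the gripper's body presses on something with over 40 N, if the wrist force passes 120 N, or if a joint passes its speed limit or range.

### The arm

A 6-joint arm with a two-finger parallel gripper is mounted at the origin on a cart in front of the work surface, level with it; the furniture and walls round the work are solid. World frame = base frame: x ahead of the robot, y to its left, z up, the work surface at z = 0. Lengths are in m, angles in rad, forces in N, time in s.
With the tool pointing down it reaches from about 0.25 to 0.725 m from the base axis. Payload 4 kg.
Tool frame: the origin (TCP) lies midway between the tips of the shut fingers; the grasp point (between the pads) lies bot.tcp_to_grasp behind it (bot.tcp_to_grasp is the distance from the TCP to the grasp point, in m); z points along the fingers, y is the line along which they close (so a half turn about z gives the same grasp; the last joint's range is limited). The gripper opens to 85 mm and grips with 20 to 120 N. Pads are 22 mm wide; open, the fingers measure 114 mm over their backs; the gripper's body (76 mm by 85 mm) begins 54 mm behind the grasp point. The pads swing forward as they close: fully open they stand 13 mm farther back than shut.
Start: joints at [-1.103, 0.241, 0.005, 1.335, 0, 1.571], TCP at [0.225, -0.446, 0.231] pointing down, gripper open.
Joint ranges: [-2.72, 2.72], [-1.05, 1.87], [-1.09, 1.28], [-1.99, 2.15], [-1.42, 1.44], [-3.14, 3.14]. Speed limits (rad/s): [2.79, 2.79, 3.14, 3.14, 3.14, 3.14].

### API

Orientations are given as a unit quaternion [x, y, z, w].
In Python, from workcell import readout, camera, bot gives the robot as it stands. The module is installed in compiled form; this text tells all that it offers.
- The arm moves only by the tool jog_arm, never from a script. Its argument "motion" is a list of rows, each an object of numbers: "x", "y", "z": the shift along the tool's x, y, z in mm; "spin": the turn about the tool's z in degrees; "fingers": the closure, from -1 (fully open) to 1 (shut). A call has 1 to 8 rows; each row is the pose to reach, as a shift and turn from the pose commanded when the call began, along the tool's axes at that moment; what a row does not reach only later rows make up. A row lasts 1/8 s, in which the tool goes at most 62.5 mm and 10.7 degrees, less where a joint would pass 70% of its speed; a pose out of reach is approached as far as the arm can. A call with a gripper value outside its range is refused whole. The fingers move at their own pace and stop on an object; the grip force is fixed at half the most. Time passes only in rows, so rows that repeat a pose let the fingers close. It gives the time, the measured TCP pose, the force, the opening and the grip force at its end, in the units of the state.
- readout.get_obs(): the state, without advancing time (a new reading comes with each control period).
- camera(name): name is "scene" or "top" or "wrist"; returns a dict with "pixels" (384x512x3 uint8, red, green, blue), "K" (3x3 intrinsics, pixels), "rvec" (rotation vector, rad) and "tvec" (3), from world to camera coordinates, as OpenCV has them. Camera axes: x right, y down, z forward; pixel columns grow to the right and rows downward; lengths in m; the calibration is good to about 2 mm. A picture is of the moment at which its call begins. There is no depth.
- bot.job_done(): hands the job in; it is judged then, once.
The state is a dict: "clock": time; "joint_pos": joint angles; "joint_vel": joint speeds; "tau": joint torques, N m; "eef_pos": TCP position; "tool_rot": TCP orientation; "ft_force": force on the tool from outside, world axes, zero at the start; "ft_torque": the same for the moment, N m; "grip_width": finger opening in m; "grasp_force": force on a finger pad.
Only numpy, scipy, OpenCV 4.12 (cv2) and the standard library are available. Lean on these libraries where they do the work, as an engineer would, in place of code of your own. Each camera call takes 0.05 s, during which the arm holds its last target. There are 200 camera calls.

## Working session

There is one attempt and no reset: what is moved stays moved. The work goes in short steps, Python scripts to look and compute and a tool call to move; the robot and the scene stay as the last step left them, time stands still between calls to the robot, and variables do not carry over. Pictures are saved under pics/ and viewed, at most 10 in all, crops included, and the job is handed in when it is done.

Besides the shell and the picture viewer there is one more tool, called by a JSON object that holds its "name" and its "arguments", one argument or row to a line. jog_arm: Moves the arm, as the interface text tells. Its arguments: {"type":"object","properties":{"motion":{"type":"array"}},"required":["motion"]}

```bash
mkdir -p pics; python3 - <<'E'
from workcell import readout,camera,bot
import cv2,numpy as np
for n in("scene","top"):
    c=camera(n);cv2.imwrite(f"pics/{n}0.png",c["pixels"][...,::-1]);print(n,c["K"].tolist(),c["rvec"],c["tvec"])
o=readout.get_obs();print(o,bot.tcp_to_grasp)
E
```

```text
scene [[443.9710808885272, 0.0, 256.63909156095457], [0.0, 443.9710808885272, 197.16844942522167], [0.0, 0.0, 1.0]] [ 1.17774593 -2.23608481  1.05647011] [0.31600321 0.32147696 0.59459068]
top [[452.8100539852271, 0.0, 255.05643116507792], [0.0, 452.8100539852271, 183.49157590860085], [0.0, 0.0, 1.0]] [ 2.10384914 -2.14543648  0.18005464] [0.03465804 0.53117075 0.89251745]
{'clock': 0.1, 'joint_pos': array([-1.10296307e+00,  2.41366559e-01,  3.85642945e-03,  1.33520507e+00,
       -1.27945301e-06,  1.57081321e+00]), 'joint_vel': array([ 0.00063449, -0.00136993,  0.00383577, -0.00044497,  0.00096324,
        0.00044466]), 'tau': array([ 1.34296020e-03, -3.73139834e+01,  2.53009093e+01,  1.08570713e-02,
        7.37479445e-05,  2.23522210e-05]), 'eef_pos': array([ 0.22521963, -0.44576577,  0.23048658]), 'tool_rot': array([ 9.72767535e-01,  2.31780937e-01, -2.23017232e-04, -9.33156985e-04]), 'ft_force': array([0.08073983, 0.01784563, 0.60775765]), 'ft_torque': array([-0.02775611, -0.02231241, -0.03113701]), 'grasp_force': 0.0, 'grip_width': 0.08529150483624558} 0.0187
```

View pics/scene0.png

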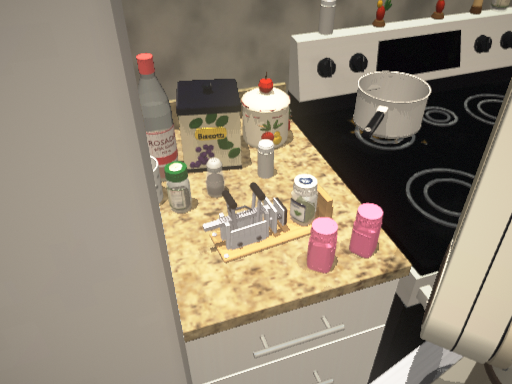

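View pics/top0.png

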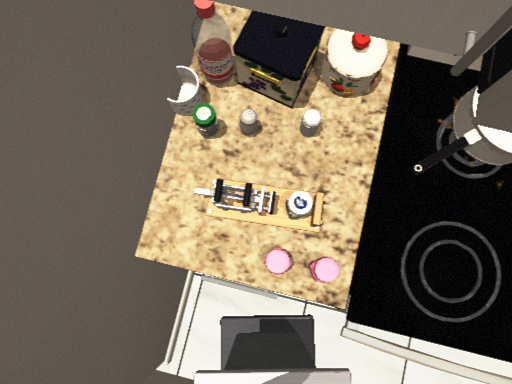

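Scene: jar with its white lid at about (304,185), grips near (230,200) and (257,192). Top: black grips at about (218,190) and (248,195), jar lid at (300,203), stop at (318,208), and pink look-alikes near (278,262) and (325,270). Next I measure the grips by black mask at z = 0.115.

```bash
cat > h.py <<'E'
import cv2,numpy as np
from workcell import readout,camera,bot
def ray(c,px,z):
    R=cv2.Rodrigues(np.array(c["rvec"]))[0];C=-R.T@c["tvec"]
    d=R.T@np.linalg.inv(c["K"])@np.array([px[0],px[1],1.]);return C+d*(z-C[2])/d[2]
def proj(c,P): return cv2.projectPoints(np.float64(P).reshape(-1,3),np.array(c["rvec"]),np.array(c["tvec"]),c["K"],None)[0].reshape(-1,2)
def blobs(mask,amin):
    n,l,s,ce=cv2.connectedComponentsWithStats(mask.astype(np.uint8));return [(ce[i],s[i],np.argwhere(l==i)[:,::-1]) for i in range(1,n) if s[i][4]>=amin]
E
python3 - <<'E'
from h import *
c=camera("top");p=c["pixels"].astype(int)
m=np.zeros(p.shape[:2],bool);m[170:220,205:260]=p[170:220,205:260].max(2)<45
for ce,s,pts in blobs(m,20):
    r=cv2.minAreaRect(pts.astype(np.float32));b=cv2.boxPoints(r)
    print("grip",ce,s,r,ray(c,r[0],.118),[ray(c,q,.118)[:2].round(4).tolist() for q in b])
hsv=cv2.cvtColor(c["pixels"],cv2.COLOR_RGB2HSV)
cr=c["pixels"][160:250,180:340,::-1];cv2.imwrite("pics/crop.png",cv2.resize(cr,None,fx=5,fy=5,interpolation=cv2.INTER_CUBIC))
E
```

```text
grip [218.39655172 190.47413793] [214 180   9  22 116] ((218.69232177734375, 190.53846740722656), (7.060180187225342, 21.572772979736328), 11.309932708740234) [0.5068092  0.09360991 0.118     ] [[0.4879, 0.1043], [0.5288, 0.0961], [0.5258, 0.0828], [0.485, 0.0911]]
grip [246.94871795 194.58119658] [243 184   8  22 117] ((247.0, 194.5), (6.082762718200684, 21.700664520263672), 9.462322235107422) [0.49804558 0.03955766 0.118     ] [[0.4786, 0.049], [0.5198, 0.0416], [0.5176, 0.0301], [0.4765, 0.0376]]
```

View pics/crop.png

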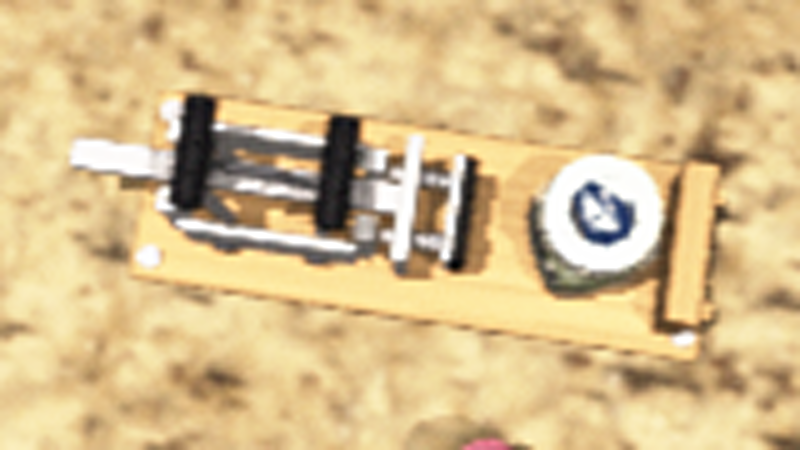

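The squeeze point is near (0.502, 0.067) and board x points at about -99.8°. I'm moving most of the way there at the current height, spinning the way that keeps the last joint in range.

{"name": "jog_arm", "arguments": {
  "motion": [
    {"x": 48, "y": -33, "spin": -10},
    {"x": 96, "y": -67, "spin": -20},
    {"x": 144, "y": -100, "spin": -30},
    {"x": 192, "y": -133, "spin": -40},
    {"x": 240, "y": -166, "spin": -50},
    {"x": 288, "y": -200, "spin": -60},
    {"x": 336, "y": -233, "spin": -70},
    {"x": 384, "y": -266, "spin": -80}
  ]
}}

```text
validation failed for argument at $.mo...
```

```bash
cat >> h.py <<'E'
from scipy.spatial.transform import Rotation as Ro
def go(x,y,z,yaw):
    o=readout.get_obs();R=Ro.from_quat(o["tool_rot"]).as_matrix();d=R.T@(np.array([x,y,z])-o["eef_pos"])*1000
    ya=np.degrees(np.arctan2(R[1,1],R[0,1]));s=(-(yaw-ya)+90)%180-90
    print("t",o["clock"],"pos",o["eef_pos"].round(4),"yaw_y",ya.round(2),"shift",d.round(1),"spin",round(s,2),"j",o["joint_pos"].round(2),"F",o["ft_force"].round(1),o["grip_width"],o["grasp_force"])
E
python3 -c "
from h import *
go(.5024,.0666,.2,80.2)"
```

```text
t 0.15 pos [ 0.2252 -0.4458  0.2306] yaw_y -63.19 shift [ 478.5 -332.3   31.2] spin 36.61 j [-1.1   0.24  0.    1.34 -0.    1.57] F [ 0.1 -0.3 -0.2] 0.08573970250448455 0.0
```

The call was refused, possibly because every key is required. I'll give all five.

{"name": "jog_arm", "arguments": {
  "motion": [
    {"x": 48, "y": -33, "z": 0, "spin": -10, "fingers": -1},
    {"x": 96, "y": -67, "z": 0, "spin": -20, "fingers": -1},
    {"x": 144, "y": -100, "z": 0, "spin": -30, "fingers": -1},
    {"x": 192, "y": -133, "z": 0, "spin": -40, "fingers": -1},
    {"x": 240, "y": -166, "z": 0, "spin": -50, "fingers": -1},
    {"x": 288, "y": -200, "z": 0, "spin": -60, "fingers": -1},
    {"x": 336, "y": -233, "z": 0, "spin": -70, "fingers": -1},
    {"x": 384, "y": -266, "z": 0, "spin": -80, "fingers": -1}
  ]
}}

```text
clock: 1.15
eef_pos: [0.4488, -0.0339, 0.2313]
tool_rot: [0.594, 0.805, -0.0, 0.0]
ft_force: [1.2, -0.3, -0.4]
grip_width: 0.085
grasp_force: 0.0
```

```bash
python3 -c "
from h import *
go(.5024,.0666,.2,80.2)"
```

```text
t 1.15 pos [ 0.4488 -0.0339  0.2313] yaw_y 17.14 shift [80.2 80.8 31.2] spin -63.06 j [-0.08  0.14 -0.12  1.31 -0.    1.2 ] F [ 1.2 -0.3 -0.4] 0.08497030582985247 0.0
```

{"name": "jog_arm", "arguments": {
  "motion": [
    {"x": 27, "y": 27, "z": 0, "spin": -10, "fingers": -1},
    {"x": 54, "y": 54, "z": 0, "spin": -21, "fingers": -1},
    {"x": 80, "y": 81, "z": 0, "spin": -31, "fingers": -1},
    {"x": 80, "y": 81, "z": 15, "spin": -42, "fingers": -1},
    {"x": 80, "y": 81, "z": 30, "spin": -52, "fingers": -1},
    {"x": 80, "y": 81, "z": 40, "spin": -63, "fingers": -1},
    {"x": 80, "y": 81, "z": 40, "spin": -63, "fingers": -1}
  ]
}}

```text
clock: 2.02
eef_pos: [0.5017, 0.0643, 0.1902]
tool_rot: [0.09, 0.996, -0.0, -0.001]
ft_force: [0.1, 0.7, 0.1]
grip_width: 0.0853
grasp_force: 0.0
```

```bash
python3 - <<'E'
from h import *
go(.5024,.0666,.096,80.2)
c=camera("wrist");cv2.imwrite("pics/w1.png",c["pixels"][...,::-1])
u=np.array([np.cos(np.radians(-99.8)),np.sin(np.radians(-99.8))])
for s in(-.028,.028): print(proj(c,[*(np.array([.5024,.0666])+s*u),.118]))
E
```

```text
t 2.025 pos [0.5017 0.0643 0.1902] yaw_y 79.7 shift [-0.5  2.5 94.2] spin -0.5 j [ 0.13  0.28 -0.06  1.24 -0.    0.31] F [0.1 0.7 0.1] 0.08525217337025158 0.0
[[292.92375509 206.90322738]]
[[224.49543013 207.35813833]]
```

View pics/w1.png

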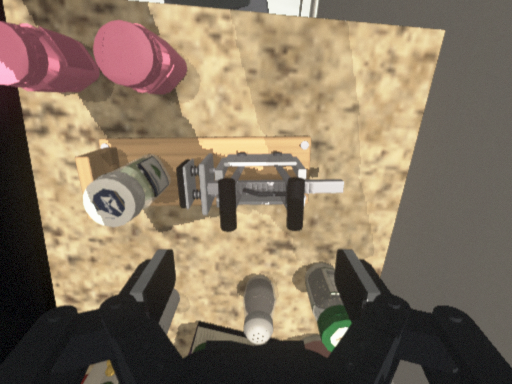

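The wrist view shows the bars at (228,204) and (295,203), against predictions of 224 and 293. That puts the centre about 2 mm further toward board -x. I'm descending with a small correction.

{"name": "jog_arm", "arguments": {
  "motion": [
    {"x": 0, "y": 4, "z": 25, "spin": -0.5, "fingers": -1},
    {"x": 0, "y": 4, "z": 50, "spin": -0.5, "fingers": -1},
    {"x": 0, "y": 4, "z": 75, "spin": -0.5, "fingers": -1},
    {"x": 0, "y": 4, "z": 93, "spin": -0.5, "fingers": -1},
    {"x": 0, "y": 4, "z": 93, "spin": -0.5, "fingers": -1}
  ]
}}

```text
clock: 2.7
eef_pos: [0.5025, 0.068, 0.0975]
tool_rot: [0.086, 0.996, -0.0, -0.001]
ft_force: [-0.6, -0.8, -0.7]
grip_width: 0.0854
grasp_force: 0.0
```

```bash
python3 - <<'E'
from h import *
go(.5024,.068,.096,80.0)
c=camera("wrist");cv2.imwrite("pics/w2.png",c["pixels"][...,::-1])
E
```

```text
t 2.7 pos [0.5025 0.068  0.0975] yaw_y 80.18 shift [ 0.1 -0.   1.5] spin 0.18 j [ 0.13  0.36 -0.2   1.01 -0.    0.31] F [-0.6 -0.8 -0.7] 0.08543593582951094 0.0
```

View pics/w2.png

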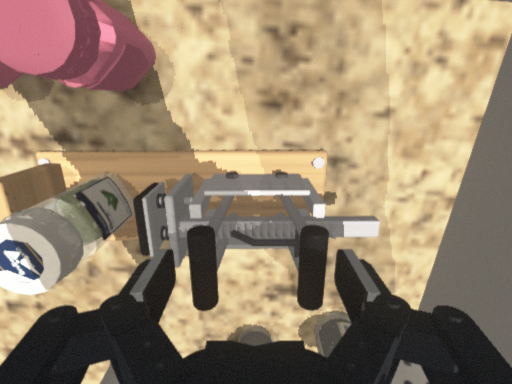

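The bars sit midway between the fingers: 203 and 312 against finger faces at about 175 and 337. Squeezing once now.

{"name": "jog_arm", "arguments": {
  "motion": [
    {"x": 0, "y": 0, "z": 1, "spin": 0, "fingers": 0.1},
    {"x": 0, "y": 0, "z": 1, "spin": 0, "fingers": 0.2},
    {"x": 0, "y": 0, "z": 1, "spin": 0, "fingers": 0.2},
    {"x": 0, "y": 0, "z": 1, "spin": 0, "fingers": 0.2},
    {"x": 0, "y": 0, "z": 1, "spin": 0, "fingers": 0.2},
    {"x": 0, "y": 0, "z": 1, "spin": 0, "fingers": 0.2}
  ]
}}

```text
clock: 3.5
eef_pos: [0.5059, 0.069, 0.1013]
tool_rot: [0.085, 0.996, 0.001, 0.003]
ft_force: [-2.0, 0.8, 14.5]
grip_width: 0.0348
grasp_force: 24.8
```

```bash
python3 - <<'E'
from h import *
go(.5024,.068,.096,80.0)
c=camera("wrist");cv2.imwrite("pics/w3.png",c["pixels"][...,::-1])
E
```

```text
t 3.5 pos [0.5059 0.069  0.1013] yaw_y 80.3 shift [ 3.3 -1.6  5.3] spin 0.3 j [ 0.14  0.35 -0.2   1.01  0.    0.3 ] F [-2.   0.8 14.5] 0.03477678360647858 24.761990010738373
```

View pics/w3.png

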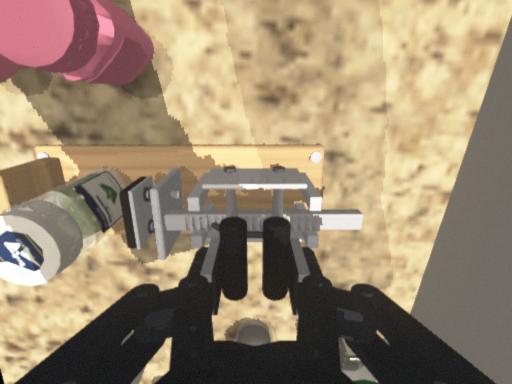

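The squeeze took hold: the bars are together around (232..277, 258), and the tail end moved from 378 to 361 px. Friction from the forward-swinging pads lifted the tool about 4 mm with 14.5 N, so I'll raise the tool slightly during each closing. Reopening, then measuring the carriage.

{"name": "jog_arm", "arguments": {
  "motion": [
    {"x": 0, "y": 0, "z": -2, "spin": 0, "fingers": -0.4},
    {"x": 0, "y": 0, "z": -1, "spin": 0, "fingers": -0.9},
    {"x": 0, "y": 0, "z": -1, "spin": 0, "fingers": -0.9},
    {"x": 0, "y": 0, "z": -1, "spin": 0, "fingers": -0.9}
  ]
}}

```text
clock: 4.05
eef_pos: [0.503, 0.0678, 0.098]
tool_rot: [0.085, 0.996, -0.0, -0.0]
ft_force: [0.2, -0.2, 1.8]
grip_width: 0.0812
grasp_force: 0.0
```

```bash
cat >> h.py <<'E'
O=np.array([.5024,.068]);U=np.array([np.cos(np.radians(-99.9)),np.sin(np.radians(-99.9))])
def bx(c,px,z): return round(float((ray(c,px,z)[:2]-O)@U)*1000,1)
def look(name):
    c=camera("wrist");im=c["pixels"];cv2.imwrite(f"pics/{name}.png",im[...,::-1])
    # tail end: bright grey bar, mask right part, at z=.074
    a=proj(c,[*(O-.05*U),.074])[0];hsv=cv2.cvtColor(im,cv2.COLOR_RGB2HSV)
    m=((hsv[...,1]<35)&(hsv[...,2]>150));y0=int(a[1]);m[:y0-25]=0;m[y0+30:]=0;m[:,:325]=0
    B=blobs(m,30)
    for ce,s,p in B: print("tail",ce.round(),s,"bx",bx(c,(s[0]+s[2],ce[1]),.074))
    return c
E
python3 - <<'E'
from h import *
go(.5024,.068,.096,80.0)
c=look("w4")
E
```

```text
t 4.05 pos [0.503  0.0678 0.098 ] yaw_y 80.28 shift [0.6 0.1 2. ] spin 0.28 j [ 0.13  0.36 -0.2   1.01 -0.    0.3 ] F [ 0.2 -0.2  1.8] 0.08122623835650358 0.0
tail [353. 227.] [338 220  29  16 412] bx -72.1
```

View pics/w4.png

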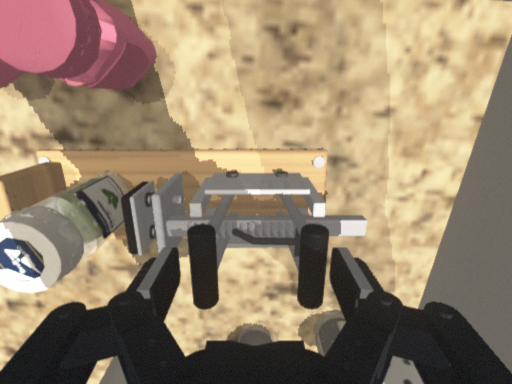

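```bash
python3 - <<'E'
from h import *
c=camera("wrist")
for f in("w2","w4"):
    im=cv2.imread(f"pics/{f}.png");hsv=cv2.cvtColor(im,cv2.COLOR_BGR2HSV)
    m=((hsv[...,1]<35)&(hsv[...,2]>150));m[:205]=0;m[250:]=0;m[:,:325]=0
    for ce,s,p in blobs(m,30): print(f,"tail",s,bx(c,(s[0]+s[2],ce[1]),.074))
    g=im.max(2)<45;g[:170]=0;g[250:]=0;g[:,:110]=0;g[:,175:]=0
    for ce,s,p in blobs(g,100): print(f,"pad",s,[(z,bx(c,(s[0],s[1]+25),z)) for z in(.06,.068,.076)])
print("stop near top edge corner",[bx(c,(62,165),.068)],"screw",bx(c,(319,161),.008), "grips",bx(c,(203,230),.12),bx(c,(312,230),.12))
E
```

```text
w2 tail [343 221  37  16 560] -80.8
w4 tail [338 220  29  16 412] -72.3
stop near top edge corner [121.6] screw -52.9 grips 25.3 -26.2
```

The first squeeze walked about 9–10 mm (tail -80.8 to -72.3, and my scale reads short). Even with the largest start value, three squeezes stay under 47 mm of carriage, so the next two are safe. Then I'll look while still holding.

{"name": "jog_arm", "arguments": {
  "motion": [
    {"x": 0, "y": 0, "z": -1, "spin": 0, "fingers": -0.3},
    {"x": 0, "y": 0, "z": -4, "spin": 0, "fingers": 0.15},
    {"x": 0, "y": 0, "z": -4, "spin": 0, "fingers": 0.2},
    {"x": 0, "y": 0, "z": -4, "spin": 0, "fingers": 0.2},
    {"x": 0, "y": 0, "z": -4, "spin": 0, "fingers": 0.2},
    {"x": 0, "y": 0, "z": -4, "spin": 0, "fingers": 0.2}
  ]
}}

```text
clock: 4.9
eef_pos: [0.5043, 0.0693, 0.1052]
tool_rot: [0.084, 0.996, 0.001, 0.002]
ft_force: [-5.5, 2.6, 14.9]
grip_width: 0.035
grasp_force: 24.5
```

{"name": "jog_arm", "arguments": {
  "motion": [
    {"x": 0, "y": 0, "z": 2, "spin": 0, "fingers": -0.4},
    {"x": 0, "y": 0, "z": 4, "spin": 0, "fingers": -0.9},
    {"x": 0, "y": 0, "z": 4, "spin": 0, "fingers": -0.9},
    {"x": 0, "y": 0, "z": 4, "spin": 0, "fingers": -0.9}
  ]
}}

```text
clock: 5.4
eef_pos: [0.503, 0.0678, 0.0979]
tool_rot: [0.085, 0.996, -0.0, -0.001]
ft_force: [-0.5, -0.3, 0.2]
grip_width: 0.0811
grasp_force: 0.0
```

```bash
python3 - <<'E'
from h import *
go(.5024,.068,.096,80.0)
c=look("w5")
E
```

```text
t 5.4 pos [0.503  0.0678 0.0979] yaw_y 80.28 shift [0.6 0.1 1.9] spin 0.28 j [ 0.13  0.36 -0.2   1.01 -0.    0.3 ] F [-0.5 -0.3  0.2] 0.08110925104702268 0.0
tail [346. 227.] [340 220  12  16 170] bx -62.3
```

View pics/w5.png

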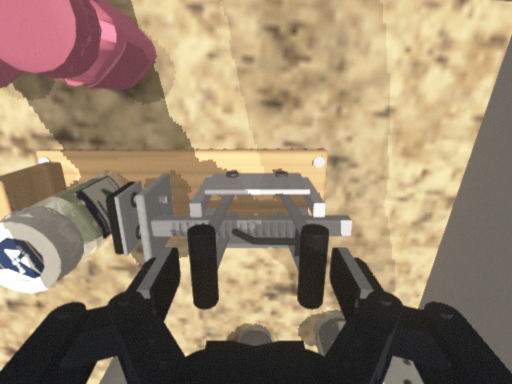

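Another 10 mm was walked (tail at -62.3), and the jar hasn't visibly moved. Third squeeze, holding it to look.

{"name": "jog_arm", "arguments": {
  "motion": [
    {"x": 0, "y": 0, "z": -1, "spin": 0, "fingers": -0.3},
    {"x": 0, "y": 0, "z": -4, "spin": 0, "fingers": 0.0},
    {"x": 0, "y": 0, "z": -5, "spin": 0, "fingers": 0.1},
    {"x": 0, "y": 0, "z": -5, "spin": 0, "fingers": 0.15},
    {"x": 0, "y": 0, "z": -5, "spin": 0, "fingers": 0.2},
    {"x": 0, "y": 0, "z": -5, "spin": 0, "fingers": 0.2}
  ]
}}

```text
clock: 6.2
eef_pos: [0.504, 0.0693, 0.1057]
tool_rot: [0.084, 0.996, 0.001, 0.001]
ft_force: [-4.1, 2.0, 13.0]
grip_width: 0.0346
grasp_force: 24.8
```

{"name": "jog_arm", "arguments": {
  "motion": [
    {"x": 0, "y": 0, "z": 3, "spin": 0, "fingers": -0.4},
    {"x": 0, "y": 0, "z": 5, "spin": 0, "fingers": -0.9},
    {"x": 0, "y": 0, "z": 5, "spin": 0, "fingers": -0.9},
    {"x": 0, "y": 0, "z": 5, "spin": 0, "fingers": -0.9}
  ]
}}

```text
clock: 6.7
eef_pos: [0.503, 0.0678, 0.0979]
tool_rot: [0.085, 0.996, -0.0, -0.001]
ft_force: [0.1, 0.7, 0.1]
grip_width: 0.081
grasp_force: 0.0
```

```bash
python3 - <<'E'
from h import *
go(.5024,.068,.096,80.0)
c=look("w6")
print(proj(c,[*(O+.164*U),.068]),proj(c,[*(O+.164*U),.008]))
E
```

```text
t 6.7 pos [0.503  0.0678 0.0979] yaw_y 80.28 shift [0.6 0.1 1.9] spin 0.28 j [ 0.13  0.36 -0.2   1.01 -0.    0.3 ] F [0.1 0.7 0.1] 0.08100977528659273 0.0
[[ 13.13452611 227.60497629]] [[ 68.85974677 197.81278179]]
```

View pics/w6.png

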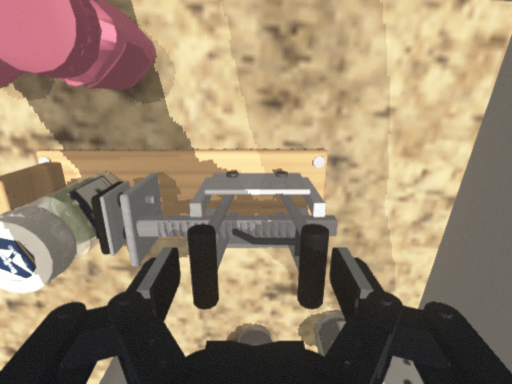

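The pad is now touching the jar and has moved its lid slightly, to (14,262). The tail is near 335 px, and the gap between pad and plate looks unchanged. I'll measure the jar's board x from the top camera, before and now, by its lid.

```bash
cat >> h.py <<'E'
def lid(im,c):
    h=cv2.cvtColor(im,cv2.COLOR_RGB2HSV);m=(h[...,1]<40)&(h[...,2]>190);r=np.zeros_like(m);r[180:235,270:330]=m[180:235,270:330]
    B=sorted(blobs(r,20),key=lambda b:-b[1][4])
    if not B: print("no lid");return
    p=B[0][2];(x,y),rad=cv2.minEnclosingCircle(p.astype(np.float32));q=B[0][1]
    P=ray(c,(x,y),.106)[:2]-[.5024,.0666];V=np.array([-U[1],U[0]])
    print("lid px",round(x,1),round(y,1),round(rad,1),q,"board mm",(P@U*1000).round(1),(P@V*1000).round(1))
E
python3 - <<'E'
from h import *
c=camera("top");lid(cv2.imread("pics/top0.png")[...,::-1].copy(),c);lid(c["pixels"],c)
cv2.imwrite("pics/top1.png",c["pixels"][...,::-1])
p=c["pixels"]
w=cv2.imread("pics/w2.png").max(2);
for f in("w2","w4","w5","w6"):
    w=cv2.imread(f"pics/{f}.png");print(f,w[200,80:190:2].max(1))
E
```

```text
lid px 300.0 202.7 12.0 [288 191  25  24 317] board mm 130.2 2.0
lid px 303.0 202.4 11.7 [294 191  21  24 238] board mm 135.9 3.2
w2 [ 64  49  40  40  43  97 127 129 126 126 124 125 123 120  77  84  69  56
  56 102 119 110 102  95 136 134 124  53  46  50  45 148 186 129 103 104
 102 100  71  76 165  71 142 180 182 181 155 105 100  99 101 103 130 134
 132]
w4 [100 102  47  44  44  53 107 125 125 105 126 127 125 125  84  69  68  63
  56  92 105  50  45  49  51 170 184 119 107 104 103  99  81  59 137  92
 162 180 185 169 126  99  98  97 101 101 112 129 131 138 171  96 129 128
 127]
w5 [ 99 100  50  42  40  55 108 125 122 102 125 126 124  61  49  45  46  99
 186 151 105 104 102 103  99  84  52 140 171 182 179 169 130 100 100  99
  99  99 103 104 130 132 133 168  91  99 119 129 129 126 123 126 128 130
 128]
w6 [ 42  42  63 118 127 119  51  52  49  43 150 184 127 102 104 100 100 100
  99  65 159 182 180 171 137  99  97  98 100 100 101 103 100 127 130 131
 168 108  97  99 132 151 129 126 129 129 128 128 125 154 144 147 143 132
 130]
```

The jar moved from about 130 to about 134–136, so it is still 5–7 mm short of the block and the carriage is near 34 mm. A fourth full squeeze should give roughly 4 mm of squash. I'll do it and hold.

{"name": "jog_arm", "arguments": {
  "motion": [
    {"x": 0, "y": 0, "z": -1, "spin": 0, "fingers": -0.3},
    {"x": 0, "y": 0, "z": -3, "spin": 0, "fingers": -0.1},
    {"x": 0, "y": 0, "z": -5, "spin": 0, "fingers": 0.0},
    {"x": 0, "y": 0, "z": -5, "spin": 0, "fingers": 0.1},
    {"x": 0, "y": 0, "z": -5, "spin": 0, "fingers": 0.15},
    {"x": 0, "y": 0, "z": -5, "spin": 0, "fingers": 0.2},
    {"x": 0, "y": 0, "z": -5, "spin": 0, "fingers": 0.2},
    {"x": 0, "y": 0, "z": -5, "spin": 0, "fingers": 0.2}
  ]
}}

```text
clock: 7.8
eef_pos: [0.5044, 0.0691, 0.1044]
tool_rot: [0.084, 0.996, 0.001, 0.001]
ft_force: [-0.8, 2.6, 9.3]
grip_width: 0.0344
grasp_force: 19.8
```

```bash
python3 - <<'E'
from h import *
go(.5024,.068,.096,80.0)
c=camera("wrist");a=c["pixels"][150:300,0:200,::-1]
b=cv2.imread("pics/w6.png")[150:300,0:200];d=cv2.imread("pics/w3.png")[150:300,0:200]
cv2.imwrite("pics/cmp.png",cv2.resize(np.vstack([np.hstack([b,a]),np.hstack([d,a*0])]),None,fx=2,fy=2,interpolation=cv2.INTER_CUBIC))
cv2.imwrite("pics/w7.png",c["pixels"][...,::-1])
t=camera("top");lid(t["pixels"],t)
E
```

```text
t 7.8 pos [0.5044 0.0691 0.1044] yaw_y 80.33 shift [ 1.8 -1.5  8.4] spin 0.33 j [ 0.14  0.35 -0.19  1.03  0.    0.3 ] F [-0.8  2.6  9.3] 0.034444438046422 19.750987887382507
lid px 303.6 203.1 11.8 [296 192  20  23 238] board mm 137.2 2.2
```

View pics/cmp.png

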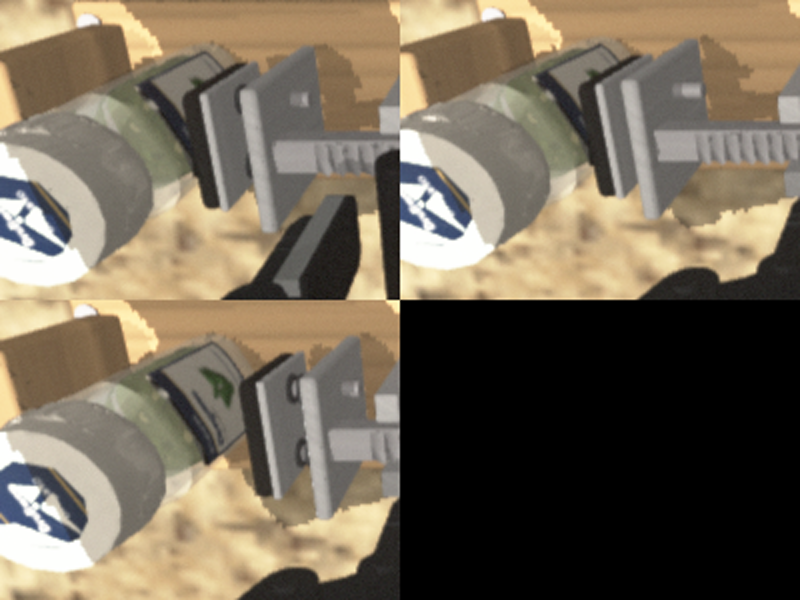

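The last view (left column free, top right now) shows the gap between pad and plate shrunk from about 44 to 28 px, which is roughly 5 mm of squash. The jar is against the block and the grips are held, so I'm handing in.

```bash
python3 -c "
from workcell import bot
print(bot.job_done())"
```

```text
the job is handed in; nothing more can be done
None
```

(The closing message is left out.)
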